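Fasten the funnel and fill the walnut jar

ROBOT

A 6-joint arm with a two-finger parallel gripper is mounted at the origin on the work surface. World frame = base frame: x ahead of the robot, y to its left, z up, the work surface at z = 0. Lengths are in m, angles in rad, forces in N, time in s.
With the tool pointing down it reaches from about 0.375 to 0.925 m from the base axis. Payload 5.7 kg.
Tool frame: the origin (TCP) lies on the centre line of the jaws, within the pads' length; the fingertips stand 11 mm ahead of it and the grasp point (between the pads) lies 8 mm behind it; z points along the fingers, y is the line along which they close (so a half turn about z gives the same grasp; the last joint's range is limited). The gripper opens to 88 mm and grips with 3 to 60 N. Pads are 20 mm wide; open, the fingers measure 115 mm over their backs; the gripper's body (75 mm by 178 mm) begins 61 mm behind the grasp point.
Start: joints at [-1.301, 0.359, 1.51, -0, 1.272, -0.115], TCP at [0.225, -0.556, 0.206] pointing down, gripper open.
Joint ranges: [-2.97, 2.97], [-1.01, 2.36], [0.21, 2.38], [-0.96, 4.11], [0.2, 2.71], [-2.98, 2.98]. Speed limits (rad/s): [2.39, 2.39, 3.14, 3.14, 3.14, 3.14].

INTERFACE

Orientations are given as a unit quaternion [x, y, z, w].
In Python, from station import r gives the robot as it stands.
- The arm moves only by the tool servo_tool, never from a script. Its argument "motion" is a list of rows, each a list of 5 numbers: the closure, from 0 (fully open) to 1 (shut), then the shift along the tool's x, y, z in cm, then the turn about the tool's z in degrees. A call has 1 to 5 rows; each row shifts and turns the commanded pose from where the row before left it, along the tool's axes as they then stand; what a row does not reach is not made up. A row lasts 1/10 s, in which the tool goes at most 50 mm and 8.59 degrees, less where a joint would pass 70% of its speed; a pose out of reach is approached as far as the arm can. A call with a gripper value outside its range is refused whole. The fingers move at their own pace and stop on an object; "newtons" is the grip in N (left out, the last holds). Time passes only in rows, so rows that do not move let the fingers close. It gives the time, the measured TCP pose, the force and the opening at its end, in the units of the state.
- r.get_obs(): the state, without advancing time (a new reading comes with each control period).
- r.capture(name): name is "side" or "top"; returns a dict with "image" (400x640x3 uint8, red, green, blue), "z_map" (400x640 float32, m along the optical axis (not along the pixel's ray), 0 where there is no reading), "mtx" (3x3 intrinsics, pixels), "k1" (the pictures are not rectified: a ray, as slopes to the right and down, at radius r is drawn at 1 + k1 r^2 times it, then the intrinsics apply), "rvec" (rotation vector, rad) and "tvec" (3), from world to camera coordinates, as OpenCV has them. Camera axes: x right, y down, z forward; pixel columns grow to the right and rows downward; lengths in m; the calibration is good to about 2 mm. A picture is of the moment at which its call begins.
- r.close_job(): hands the job in, once; it reports no verdict.
Trained networks look in a picture, given as the dict that the camera call returned (one of the last four; its "shot" number tells which), for a name from the list of things; names that differ only in an ending like _2 or _b are one class to them, and where a whole thing is asked for, a point or a joint stands for the part that bears it (a point fixed in the world has none). Each returns a list of dicts, best first, with "score" (0 to 1); they miss things now and then, are a little off and sometimes report something else, mostly with a low value. They report only what shows in the picture. A call takes as long as a camera call. They do not tell look-alikes from the thing itself.
- r.cut_out(target, picture): "mask" (400x640 bool, what is visible of it) and "uv" ([column, row] in pixels, amid what is visible of it).
The state is a dict: "time": time; "joints": joint angles; "joint_velocities": joint speeds; "joint_efforts": joint torques, N m; "ee_pos": TCP position; "orientation": TCP orientation; "ft_force": force on the tool from outside, world axes, zero at the start; "moment": the same for the moment, N m; "gripper_width": finger opening in m.
Only numpy, scipy, OpenCV 4.12 (cv2) and the standard library are available. Lean on these libraries where they do the work, as an engineer would, in place of code of your own. Each camera call takes 0.05 s, during which the arm holds its last target. There are 200 camera calls.

TASK

On the filling station, first fasten the funnel bracket: push the sprung winged knob down and turn it clockwise as far as it goes, so that it stays down by itself. Then take the scoop by its wooden handle, tip all four walnuts through the funnel into the jar, and put the scoop back upright on its wooden board and let go. Leave the honey jar, the bottle and the mug alone.

Things in the scene. Friction and masses are not known exactly. Their poses are not given: they have to be found in the camera images.
- station: Fixed filling station: light wooden base 150 x 340 x 20 mm (x, y, z) with, on its +y side, a clear jar under a steel funnel (axis at y = +85 mm) and, on its -y side (axis at y = -85 mm), a dark wooden post, 50 mm square, with a steel bracket (top at 133 mm), an aluminium boss (54 mm across, top at 155 mm) and the winged knob. Origin: centre of the underside, z up.
- funnel_mouth (a point): Centre of the funnel's mouth, 188 mm above the counter. Steel cone 148 mm across outside at the mouth, 50 mm deep, leading to a neck of 62 mm bore that ends 112 mm above the counter, inside the jar.
- jar_floor (a point): Centre of the jar's inner floor, 25 mm above the counter, straight below the funnel mouth. Clear jar: 80 mm outside, 73 mm bore, rim 125 mm above the counter. Fixed to the station.
- knob_grip (a point): Grip point on the axis of the black winged knob, moving with it; 201 mm above the counter while up. The wing is an upright plate 68 mm long, 14 mm thick, 36 mm tall (12 mm above to 24 mm below this point), along this point's x, on a disc 50 mm across whose top is 22 mm below this point. Wing direction = station yaw + 2.871 rad - knob_turn; when home it points at the funnel.
- knob_press (a joint): How far the knob is pushed down, m: 0 = up (springs back there), stop at 0.0145. The spring takes about 3 N to start and 6 N at the stop. While it is up the thread blocks turning beyond about 0.25 rad.
- knob_turn (a joint): Knob turned clockwise seen from above, rad: starts at 0 to 0.12, stop at 1.3. Pushed down at least 10 mm and turned, its thread starts at about 0.4 rad and draws it down to 12 to 13 mm at 1.1 rad and beyond; the thread then holds it when let go. Turning takes less than 0.3 N m.
- board: Dark wooden board where the scoop belongs, 240 x 140 x 12 mm, fixed to the counter. Origin: centre of its underside; long side along its x.
- scoop: Aluminium scoop, about 0.16 kg, 150 mm long (x), 70 wide (y), walls 50 high, 3 thick, open on top and at its -x end (the lip), +x end closed. Its floor rises by 10 degrees towards the lip: level, the walnuts lie at the closed end; with the lip tipped down 35 degrees all roll out. Origin: centre of its underside, z up. Starts on the board within 0.3 rad of the board's x, lip to the board's -x.
- scoop_grip (a point): Middle of the scoop's light wooden handle: a bar 16 mm wide and high, 120 mm long along the scoop's x, 95 mm above the scoop's underside at scoop x = +15 mm, near the centre of mass. A strut holds it at the closed end and two thin slanting struts at scoop x = -40 mm; it is free 40 mm either side of this point.
- scoop_lip (a point): Middle of the lip's upper edge, where the walnuts leave: scoop x = -74 mm, z = 30 mm above its underside.
- nut0: Walnut, a ball 28 mm across, 12 g; origin at its centre; starts in the scoop.
- nut1: Walnut, a ball 28 mm across, 12 g; origin at its centre; starts in the scoop.
- nut2: Walnut, a ball 28 mm across, 12 g; origin at its centre; starts in the scoop.
- nut3: Walnut, a ball 28 mm across, 12 g; origin at its centre; starts in the scoop.
- honey: Amber honey jar with a black lid, 68 mm across, 85 mm high, loose bystander; origin: centre of its underside.
- syrup: Clear bottle, 60 mm across, 160 mm high, loose bystander; origin: centre of its underside.
- mug: White mug, 80 mm across, 90 mm high, handle at its +y, loose bystander; origin: centre of its underside.
There are look-alikes about, which are no part of the job. What is shaped like the scoop but pink, purple or turquoise is not meant.

How it is judged:
By the outcome, as a careful person would: the job done as asked, in the order asked, and still so for the second after the job is handed in, with the robot touching nothing.
It also fails if it takes over 72 s, if anything falls off the work surface, if the arm or the gripper's body presses on something with over 40 N, if the wrist force passes 120 N, or if a joint passes its speed limit or range.

## Working session

There is one attempt and no reset: what is moved stays moved. The work goes in short steps, Python scripts to look and compute and a tool call to move; the robot and the scene stay as the last step left them, time stands still between calls to the robot, and variables do not carry over. Pictures are saved under pics/ and viewed, on a budget of 10 in all, crops included, one or two more only if the job needs it, and the job is handed in when it is done.

Besides the shell and the picture viewer there is one more tool, called after "Emit:" as name([rows], argument=value, ...), one row to a line, values as JSON. servo_tool: Moves the arm, as the interface text tells. Its arguments: {"type":"object","properties":{"motion":{"type":"array"},"newtons":{"type":"number"}},"required":["motion"]}

```bash
ls; mkdir -p pics
cat > h.py <<'E'
import numpy as np, cv2
from station import r
def pts(p, mask=None):
    z=p["z_map"]; m=(z>0) if mask is None else (mask&(z>0))
    v,u=np.nonzero(m); K=np.array(p["mtx"]); d=np.array([(p["k1"]),0,0,0],float)
    n=cv2.undistortPoints(np.stack([u,v],1).astype(np.float64)[:,None],K,d)[:,0]
    c=np.c_[n,np.ones(len(n))]*z[v,u][:,None]
    R=cv2.Rodrigues(np.array(p["rvec"],float))[0]
    return (c-np.array(p["tvec"]).ravel())@R, u, v
def save(p,name): cv2.imwrite("pics/"+name,p["image"][:,:,::-1])
E
python3 - <<'E'
from h import *
for c in("side","top"):
    p=r.capture(c); save(p,c+"0.png")
    for n in ["station","scoop","scoop_grip","knob_grip","board","honey","syrup","mug","nut0"]:
        for d in r.cut_out(n,p)[:6]:
            P,_,_=pts(p,d["mask"])
            if len(P): print(c,n,round(d["score"],2),np.round(d["uv"]),d["mask"].sum(),np.median(P,0).round(3),np.percentile(P,2,axis=0).round(3),np.percentile(P,98,axis=0).round(3))
print(r.get_obs())
E
```

```text
pics
side station 0.77 [353. 178.] 4679 [ 0.522 -0.02   0.079] [ 0.453 -0.23   0.012] [0.591 0.088 0.203]
side scoop 0.98 [369. 317.] 1910 [0.239 0.31  0.03 ] [0.166 0.267 0.004] [0.314 0.361 0.106]
side scoop 0.96 [237. 300.] 1486 [0.557 0.485 0.03 ] [0.49  0.436 0.009] [0.635 0.525 0.106]
side scoop 0.8 [413. 195.] 1019 [ 0.353 -0.145  0.032] [ 0.298 -0.184  0.004] [ 0.399 -0.111  0.106]
side scoop 0.72 [288. 253.] 1307 [0.536 0.286 0.045] [0.477 0.25  0.017] [0.625 0.321 0.118]
side scoop_grip 0.9 [370. 318.] 1969 [0.238 0.31  0.03 ] [0.165 0.265 0.002] [0.314 0.361 0.106]
side scoop_grip 0.9 [418. 194.] 1013 [ 0.352 -0.144  0.032] [ 0.294 -0.184  0.004] [ 0.399 -0.111  0.107]
side scoop_grip 0.89 [291. 341.] 2043 [0.362 0.482 0.029] [0.316 0.412 0.004] [0.417 0.552 0.106]
side scoop_grip 0.75 [234. 299.] 1560 [0.555 0.485 0.03 ] [0.49  0.432 0.006] [0.635 0.526 0.106]
side scoop_grip 0.64 [286. 252.] 1312 [0.538 0.286 0.045] [0.478 0.245 0.015] [0.625 0.321 0.118]
side board 0.83 [299. 270.] 1910 [0.473 0.303 0.014] [0.41  0.201 0.007] [0.644 0.356 0.019]
side board 0.53 [284. 25
[... 2186 characters left out ...]
s': array([-1.30111218e+00,  3.58796508e-01,  1.51037339e+00,  2.19593005e-05,
        1.27248252e+00, -1.15123893e-01]), 'joint_velocities': array([ 2.45640927e-03, -2.69123708e-04,  9.62105444e-04,  1.00940490e-04,
        4.80658776e-05, -8.57470528e-04]), 'joint_efforts': array([-8.49895023e-04, -5.15346515e+01, -2.71135962e+01,  6.75087422e-02,
        2.48565827e-02, -6.93470241e-06]), 'ee_pos': array([ 0.22521384, -0.5561191 ,  0.20563501]), 'orientation': array([ 9.81547994e-01,  1.91215936e-01,  8.15632233e-06, -3.06028866e-05]), 'ft_force': array([-0.12802844, -0.38360688, -0.53232845]), 'moment': array([-0.02234497, -0.05601785, -0.00757404]), 'gripper_width': 0.08785084512500778}
```

Run:
```python
import cv2,numpy as np
a=cv2.imread("pics/side0.png");b=cv2.imread("pics/top0.png")
c=np.vstack([cv2.resize(a[100:380,160:480],(600,525))[:300],cv2.resize(b[90:310,180:480],(600,440))[:300]])
cv2.imwrite("pics/both0.png",np.hstack([cv2.resize(a[110:370,170:480],(400,335)),cv2.resize(b[90:310,180:480],(400,335),)]))
```

```text
(no output)
```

View pics/top0.png

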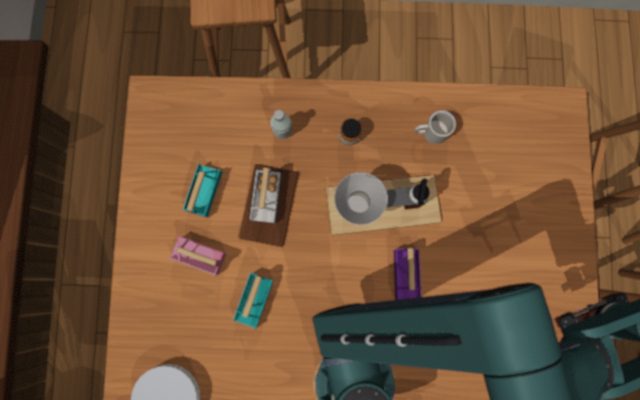

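View pics/side0.png

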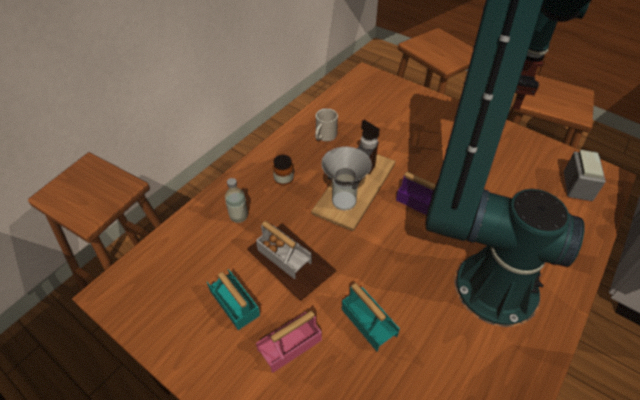

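The top view shows the real aluminium scoop at px (266,195) on its board, with the nuts at the far end. The funnel is at (361,198) and the knob at (420,192). The pink, turquoise and purple scoops are decoys. Next I'll measure the geometry.

```bash
cat > m.py <<'E'
from h import *
def rect(P):
    (c,s,a)=cv2.minAreaRect((P[:,:2]*1000).astype(np.float32)); return np.round(c,1),np.round(s,1),round(a,1)
def cloud():
    A=[];C=[]
    for c in("side","top"):
        p=r.capture(c);P,u,v=pts(p);A.append(P);C.append(p["image"][v,u].astype(int))
    return A,C
def box(P,x0,x1,y0,y1,z0,z1): return (P[:,0]>x0)&(P[:,0]<x1)&(P[:,1]>y0)&(P[:,1]<y1)&(P[:,2]>z0)&(P[:,2]<z1)
E
python3 - <<'E'
from m import *
A,C=cloud()
for n,P,c in zip(("side","top"),A,C):
    print(n)
    S=box(P,.40,.66,-.28,.13,.014,.026); print("base",S.sum(),rect(P[S]))
    f=box(P,.40,.66,-.07,.13,.17,.195); Q=P[f]
    print("funnel",f.sum(),rect(Q),Q[:,2].max()); 
    k=box(P,.45,.66,-.26,-.07,.195,.225)&(c.sum(1)<150); print("wing",k.sum(),rect(P[k]),np.percentile(P[k][:,2],[5,50,95]))
    k=box(P,.45,.66,-.26,-.07,.205,.225); print("wingtop",k.sum(),rect(P[k]))
    h=box(P,.40,.70,.18,.36,.108,.125); print("handle",h.sum(),rect(P[h]),np.percentile(P[h][:,2],[5,50,95]),P[h].mean(0))
    w=box(P,.40,.70,.18,.36,.05,.07); print("walls",w.sum(),rect(P[w]))
    b=box(P,.35,.70,.15,.40,.008,.017)&(c.sum(1)<200); print("board",b.sum(),rect(P[b]))
    # lip side bottoms
    w=box(P,.47,.70,.18,.36,.017,.07)&(c.sum(1)>250)
    for x in np.arange(.47,.64,.02):
        q=P[w&(abs(P[:,0]-x)<.01)]
        if len(q): print(round(x,2),len(q),np.percentile(q[:,2],[2,50,98]).round(3),np.percentile(q[:,1],[2,98]).round(3))
print(r.get_obs()["time"])
E
```

```text
side
base 1829 (array([537.1, -76.5]), array([150.4, 345.1]), 8.0)
funnel 612 (array([527.1,   4.9]), array([144.6, 146.9]), 21.9) 0.1934820040857804
wing 131 (array([ 549.6, -160.6]), array([15.1, 70.3]), 79.0) [0.19717    0.21024607 0.21686401]
wingtop 94 (array([ 549.7, -160. ]), array([19.6, 68.8]), 85.1)
handle 229 (array([562.2, 282. ]), array([ 19.1, 118.4]), 86.1) [0.10942711 0.11485464 0.11894628] [0.56131906 0.2830798  0.11460878]
walls 286 (array([549.4, 281.9]), array([ 71.9, 153.7]), 85.6)
board 1597 (array([529.7, 276.1]), array([140.8, 241.2]), 80.5)
0.47 50 [0.027 0.044 0.062] [0.255 0.323]
0.49 181 [0.023 0.042 0.066] [0.253 0.322]
0.51 167 [0.023 0.039 0.068] [0.251 0.32 ]
0.53 112 [0.022 0.036 0.066] [0.25  0.319]
0.55 111 [0.024 0.031 0.064] [0.247 0.317]
0.57 138 [0.023 0.035 0.064] [0.253 0.316]
0.59 61 [0.021 0.046 0.066] [0.245 0.315]
0.61 85 [0.021 0.05  0.067] [0.243 0.313]
0.63 57 [0.027 0.051 0.064] [0.265 0.311]
top
base 2457 (array([539.1, -81.2]), array([150.7, 341.2]), 8.0)
funnel 951 (array([527.8,   3.3]), array([143.2, 143. ]), 1.5) 0.19471070571522978
wing 132 (array([ 548.8, -164.7]), array([14.8, 64.7]), 80.7) [0.20194002 0.21253693 0.21805202]
wingtop 134 (array([ 550., -165.]), array([14.5, 67.1]), 81.7)
handle 225 (array([564.3, 278. ]), array([ 18.4, 119.6]), 84.9) [0.10928141 0.1145642  0.11932234] [0.56392491 0.27853124 0.11440762]
walls 202 (array([549.8, 280.3]), array([ 70.8, 151.2]), 85.0)
board 1510 (array([499.8, 279.9]), array([157.6, 311.9]), 73.8)
0.47 40 [0.019 0.043 0.063] [0.251 0.32 ]
0.49 168 [0.03  0.04  0.065] [0.25 0.32]
0.51 116 [0.029 0.038 0.068] [0.248 0.318]
0.53 117 [0.023 0.034 0.064] [0.246 0.317]
0.55 116 [0.023 0.03  0.067] [0.245 0.314]
0.57 130 [0.019 0.042 0.064] [0.243 0.312]
0.59 72 [0.018 0.047 0.065] [0.241 0.312]
0.61 69 [0.022 0.048 0.068] [0.24 0.31]
0.63 38 [0.018 0.051 0.065] [0.241 0.312]
1.1
```

Emit:
servo_tool([
  [0,0,0,-4,0],
  [0,0,0,-4,0],
  [0,4.08,-2.2,0,0],
  [0,4.08,-2.2,0,0],
  [0,4.08,-2.2,0,0],
])

```text
time: 1.6
ee_pos: [0.3146, -0.4481, 0.2861]
orientation: [0.982, 0.191, 0.0, 0.0]
ft_force: [0.2, -0.4, -0.1]
gripper_width: 0.0878
```

Emit:
servo_tool([
  [0,4.08,-2.2,0,0],
  [0,4.08,-2.2,0,0],
  [0,4.08,-2.2,0,0],
  [0,4.08,-2.2,0,0],
  [0,4.08,-2.2,0,0],
])

```text
time: 2.1
ee_pos: [0.4626, -0.2689, 0.2859]
orientation: [0.982, 0.191, 0.0, 0.0]
ft_force: [0.3, -0.8, -1.3]
gripper_width: 0.0877
```

Emit:
servo_tool([
  [0,4.08,-2.2,0,0],
  [0,4.08,-2.2,0,0],
  [0,4.08,-2.2,0,0],
  [0,0,0,0,-8],
  [0,0,0,0,-8],
])

```text
time: 2.6
ee_pos: [0.5512, -0.1617, 0.2855]
orientation: [0.944, 0.33, -0.0, -0.0]
ft_force: [0.8, -0.0, 0.2]
gripper_width: 0.088
```

Emit:
servo_tool([
  [0,0,0,0,-8.5],
  [0,0,0,0,-8.5],
  [0,0,0,0,-8.5],
  [0,0,0,0,-8.5],
  [0,0,0,0,-8.5],
])

```text
time: 3.1
ee_pos: [0.5503, -0.1633, 0.2857]
orientation: [0.761, 0.649, 0.0, -0.0]
ft_force: [0.1, -0.1, -0.0]
gripper_width: 0.088
```

Emit:
servo_tool([
  [0,0,0,0,-8.5],
  [0,0,0,0,-8.5],
  [0,0,0,0,-8.5],
  [0,0,0,0,-8.5],
  [0,0,0,0,-8.5],
])

```text
time: 3.6
ee_pos: [0.5503, -0.1633, 0.2856]
orientation: [0.474, 0.88, 0.0, -0.0]
ft_force: [0.2, -0.1, 0.1]
gripper_width: 0.0877
```

Emit:
servo_tool([
  [0,0,0,0,-8.5],
  [0,0,0,0,-8.5],
  [0,0,0,0,-8.5],
  [0,0,0,0,-8.5],
  [0,0,0,0,-8.5],
])

```text
time: 4.1
ee_pos: [0.5503, -0.1633, 0.2856]
orientation: [0.123, 0.992, 0.0, -0.0]
ft_force: [-0.1, 0.1, 0.4]
gripper_width: 0.0877
```

```bash
cat >> h.py <<'E'
from scipy.spatial.transform import Rotation as Ro
def to(x,y,z,head):
    """tool-frame shift (cm) and turn (deg) to reach TCP x,y,z with tool x heading (deg)"""
    o=r.get_obs();R=Ro.from_quat(o["orientation"]).as_matrix()
    h=np.degrees(np.arctan2(R[1,0],R[0,0]))
    print("t",round(o["time"],2),"pos",o["ee_pos"].round(4),"head",round(h,2),"tilt",np.degrees(np.arccos(-R[2,2])).round(2),"j",o["joints"].round(2),"w",round(o["gripper_width"],4),"F",o["ft_force"].round(1))
    print("shift cm",((np.array([x,y,z])-o["ee_pos"])@R*100).round(2),"turn",round((h-head+180)%360-180,2))
E
python3 - <<'E'
from m import *
to(.55,-.163,.195,170)
A,C=cloud()
for P,c in zip(A,C):
    k=box(P,.45,.66,-.26,-.07,.195,.225)&(c.sum(1)<150); print("wing",k.sum(),rect(P[k]) if k.sum()>5 else "")
E
```

```text
t 4.1 pos [ 0.5503 -0.1633  0.2856] head 165.9 tilt 0.01 j [-0.41  0.26  1.45  0.    1.43 -1.73] w 0.0877 F [-0.1  0.1  0.4]
shift cm [0.04 0.02 9.06] turn -4.1
wing 136 (array([ 549.1, -161.3]), array([18.2, 66.9]), 81.2)
wing 1
```

Emit:
servo_tool([
  [0,0,0,3,-4],
  [0,0,0,3,0],
  [0,0,0,3,0],
  [0,0,0,0,0],
  [1,0,0,0,0],
], newtons=40)

```text
time: 4.7
ee_pos: [0.5503, -0.1633, 0.1959]
orientation: [0.092, 0.996, 0.0, -0.0]
ft_force: [0.3, 0.4, 0.9]
gripper_width: 0.083
```

Emit:
servo_tool([
  [1,0,0,0,0],
  [1,0,0,0,0],
  [1,0,0,0,0],
  [1,0,0,0,0],
  [1,0,0,0,0],
])

```text
time: 5.2
ee_pos: [0.5505, -0.1634, 0.196]
orientation: [0.091, 0.996, -0.0, 0.0]
ft_force: [0.2, 1.2, -0.3]
gripper_width: 0.0427
```

Emit:
servo_tool([
  [1,0,0,0,0],
  [1,0,0,0,0],
  [1,0,0,0,0],
  [1,0,0,0,0],
  [1,0,0,0,0],
])

```text
time: 5.7
ee_pos: [0.5506, -0.1632, 0.1959]
orientation: [0.091, 0.996, 0.0, 0.0]
ft_force: [-0.5, 0.5, 2.8]
gripper_width: 0.0037
```

Emit:
servo_tool([
  [1,0,0,0.4,0],
  [1,0,0,0.4,0],
  [1,0,0,0.3,0],
  [1,0,0,0.25,0],
  [1,0,0,0,0],
])

```text
time: 6.2
ee_pos: [0.5508, -0.1637, 0.182]
orientation: [0.091, 0.996, -0.0, 0.0]
ft_force: [1.1, -0.3, 5.7]
gripper_width: 0.0005
```

Run:
```python
from m import *
to(.55,-.163,.195,170)
s=r.capture("side");t=r.capture("top")
cv2.imwrite("pics/k1.png",np.hstack([cv2.resize(s["image"][90:230,290:430,::-1],(400,400)),cv2.resize(t["image"][130:270,340:480,::-1],(400,400))]))
```

```text
t 6.2 pos [ 0.5508 -0.1637  0.182 ] head 169.54 tilt 0.06 j [-0.41  0.34  1.6  -0.    1.2  -1.8 ] w 0.0005 F [ 1.1 -0.3  5.7]
shift cm [ 0.09  0.05 -1.3 ] turn -0.46
```

View pics/k1.png

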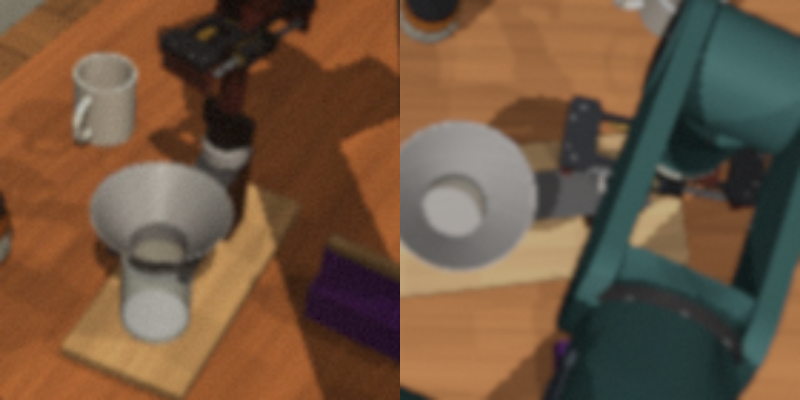

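Run:
```python
from m import *
for n in ("side","top"):
    p=r.capture(n)
    q=np.array([[.5508,-.1637,.182],[.55,-.163,.213],[.55,-.163,.179],[.55,-.163,.155],[.55,-.163,.133],[.5275,.004,.188]])
    uv=cv2.projectPoints(q,np.array(p["rvec"],float),np.array(p["tvec"],float),np.array(p["mtx"]),np.array([p["k1"],0,0,0],float))[0][:,0]
    print(n,uv.round(1).tolist(), cv2.Rodrigues(np.array(p["rvec"],float))[0].T@-np.array(p["tvec"],float).ravel())
    P,u,v=pts(p); 
    k=box(P,.48,.62,-.24,-.09,.14,.30); c=p["image"][v,u]
    for z in np.arange(.14,.30,.01):
        w=k&(abs(P[:,2]-z)<.005)
        if w.sum()>3: print(round(z,2),w.sum(),np.percentile(P[w],[5,50,95],axis=0)[:,:2].round(3).tolist(),c[w].mean(0).round())
```

```text
side [[369.7, 132.2], [370.5, 124.8], [369.7, 133.1], [369.1, 138.8], [368.6, 143.9], [346.1, 163.4]] [0.01287282 0.82960393 1.12694519]
0.14 21 [[0.524, -0.16], [0.534, -0.142], [0.558, -0.133]] [107.  99.  91.]
0.15 42 [[0.524, -0.164], [0.542, -0.141], [0.568, -0.135]] [117. 109. 101.]
0.16 50 [[0.526, -0.16], [0.542, -0.146], [0.57, -0.137]] [83. 76. 69.]
0.17 70 [[0.519, -0.163], [0.55, -0.153], [0.579, -0.141]] [33. 25. 20.]
0.18 48 [[0.519, -0.162], [0.549, -0.156], [0.58, -0.151]] [28. 19. 15.]
0.19 47 [[0.518, -0.163], [0.541, -0.156], [0.576, -0.15]] [27. 19. 15.]
0.2 57 [[0.518, -0.169], [0.542, -0.159], [0.579, -0.153]] [35. 24. 18.]
0.21 25 [[0.537, -0.169], [0.546, -0.157], [0.56, -0.152]] [53. 27. 20.]
0.22 21 [[0.538, -0.168], [0.543, -0.156], [0.559, -0.153]] [53. 27. 20.]
0.23 22 [[0.537, -0.169], [0.541, -0.155], [0.559, -0.152]] [55. 28. 20.]
0.24 24 [[0.537, -0.171], [0.543, -0.155], [0.561, -0.152]] [51. 27. 19.]
0.25 25 [[0.538, -0.171], [0.542, -0.152], [0.556, -0.149]] [47. 25. 18.]
0.26 16 [[0.537, -0.168], [0.541, -0.152], [0.549, -0.148]] [44. 25. 17.]
0.27 4 [[0.541, -0.15], [0.543, -0.149], [0.557, -0.146]] [43. 33. 28.]
0.28 13 [[0.513, -0.236], [0.546, -0.141], [0.592, -0.091]] [69. 42. 28.]
0.29 61 [[0.508, -0.234], [0.521, -0.152], [0.567, -0.108]] [47. 31. 23.]
top [[420.3, 191.8], [422.3, 190.1], [419.8, 192.3], [418.1, 193.7], [416.6, 195.1], [359.8, 198.2]] [0.29628147 0.11409453 1.56508839]
0.14 8 [[0.525, -0.14], [0.543, -0.114], [0.556, -0.095]] [86. 84. 84.]
0.15 9 [[0.542, -0.141], [0.546, -0.14], [0.554, -0.138]] [125. 122. 119.]
0.16 9 [[0.536, -0.186], [0.548, -0.143], [0.565, -0.14]] [100.  97.  94.]
0.28 6 [[0.506, -0.233], [0.512, -0.208], [0.516, -0.173]] [103.  76.  53.]
0.29 27 [[0.505, -0.236], [0.518, -0.202], [0.534, -0.107]] [85. 71. 61.]
```

Run:
```python
from m import *
p=r.capture("side");P,u,v=pts(p)
k=box(P,.48,.62,-.24,-.09,.16,.25)
for z in np.arange(.165,.25,.008):
    print(round(z,3),[(round(x,3),round(float(np.median(P[w][:,1])),3)) for x in np.arange(.515,.59,.008) if (w:=k&(abs(P[:,2]-z)<.004)&(abs(P[:,0]-x)<.004)).sum()>0])
im=p["image"][95:155,335:415,::-1]
cv2.imwrite("pics/k2.png",np.clip(cv2.resize(im,(800,600),interpolation=cv2.INTER_CUBIC).astype(float)*2,0,255))
```

```text
0.165 [(np.float64(0.515), -0.159), (np.float64(0.523), -0.154), (np.float64(0.531), -0.151), (np.float64(0.539), -0.146), (np.float64(0.547), -0.143), (np.float64(0.555), -0.145), (np.float64(0.563), -0.153), (np.float64(0.571), -0.154), (np.float64(0.579), -0.161)]
0.173 [(np.float64(0.515), -0.158), (np.float64(0.523), -0.152), (np.float64(0.531), -0.153), (np.float64(0.539), -0.156), (np.float64(0.547), -0.155), (np.float64(0.555), -0.156), (np.float64(0.563), -0.158), (np.float64(0.571), -0.161), (np.float64(0.579), -0.161)]
0.181 [(np.float64(0.515), -0.159), (np.float64(0.523), -0.154), (np.float64(0.531), -0.154), (np.float64(0.539), -0.155), (np.float64(0.547), -0.156), (np.float64(0.555), -0.158), (np.float64(0.563), -0.16), (np.float64(0.571), -0.161), (np.float64(0.579), -0.161), (np.float64(0.587), -0.165)]
0.189 [(np.float64(0.515), -0.166), (np.float64(0.523), -0.152), (np.float64(0.531), -0.154), (np.float64(0.539), -0.154), (np.float64(0.547), -0.156), (np.float64(0.555), -0.158), (np.float64(0.563), -0.157), (np.float64(0.571), -0.161), (np.float64(0.579), -0.159)]

[... 566 characters left out ...]
61), (np.float64(0.547), -0.153), (np.float64(0.555), -0.156), (np.float64(0.563), -0.158)]
0.221 [(np.float64(0.539), -0.163), (np.float64(0.547), -0.154), (np.float64(0.555), -0.155), (np.float64(0.563), -0.156)]
0.229 [(np.float64(0.539), -0.158), (np.float64(0.547), -0.155), (np.float64(0.555), -0.156), (np.float64(0.563), -0.157)]
0.237 [(np.float64(0.539), -0.16), (np.float64(0.547), -0.153), (np.float64(0.555), -0.152), (np.float64(0.563), -0.154)]
0.245 [(np.float64(0.539), -0.163), (np.float64(0.547), -0.154), (np.float64(0.555), -0.153), (np.float64(0.563), -0.154)][ WARN:0@1.216] global loadsave.cpp:1063 imwrite_ Unsupported depth image for selected encoder is fallbacked to CV_8U.
```

View pics/k2.png

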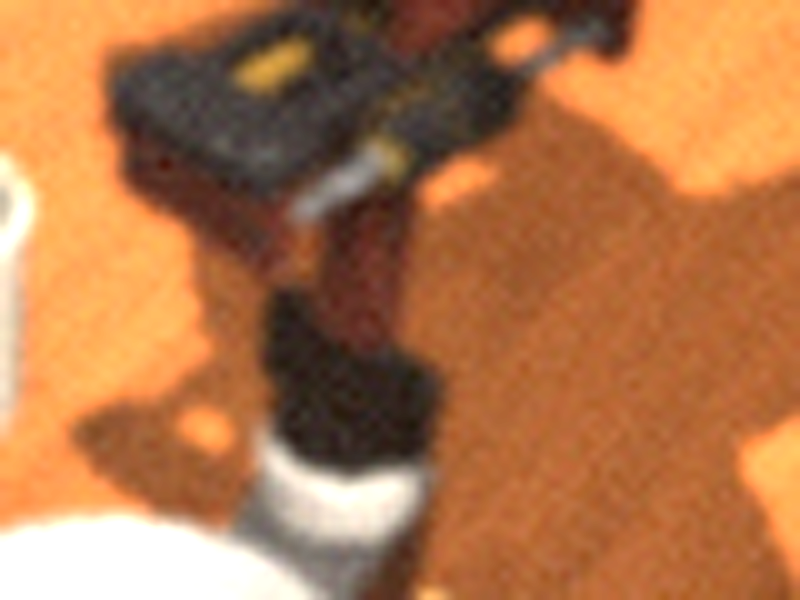

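The fingers closed to 0.5 mm and appear to be standing on top of the wing, near px (370,345) in the crop, so the real tips look higher than the reported TCP. I'll lift clear and measure the true tip height by camera.

Emit:
servo_tool([
  [1,0,0,-3,0],
  [1,0,0,-4,0],
  [1,0,0,0,0],
])

```text
time: 6.75
ee_pos: [0.553, -0.1646, 0.2565]
orientation: [0.091, 0.996, -0.001, 0.004]
ft_force: [1.0, -0.7, 0.4]
gripper_width: 0.0007
```

Run:
```python
from m import *
to(.55,-.163,.195,170)
p=r.capture("side");P,u,v=pts(p);c=p["image"][v,u]
k=box(P,.50,.60,-.21,-.11,.16,.33)
for z in np.arange(.17,.33,.008):
    w=k&(abs(P[:,2]-z)<.004)
    if w.sum()>1: print(round(z,3),w.sum(),np.percentile(P[w],[5,50,95],axis=0)[:,:2].round(3).tolist(),c[w].mean(0).round())
k=box(P,.45,.66,-.26,-.07,.195,.225)&(c.astype(int).sum(1)<150); print("wing",k.sum(),rect(P[k]))
im=p["image"][85:155,325:418,::-1]
cv2.imwrite("pics/k3.png",cv2.convertScaleAbs(cv2.resize(im,(797,600),interpolation=cv2.INTER_CUBIC),alpha=2))
```

```text
t 6.75 pos [ 0.553  -0.1646  0.2565] head 169.55 tilt 0.44 j [-0.41  0.28  1.5  -0.    1.36 -1.8 ] w 0.0007 F [ 1.  -0.7  0.4]
shift cm [0.37 0.11 6.15] turn -0.45
0.17 5 [[0.531, -0.152], [0.535, -0.149], [0.54, -0.145]] [71. 64. 59.]
0.178 60 [[0.528, -0.16], [0.55, -0.152], [0.572, -0.139]] [36. 28. 23.]
0.186 42 [[0.519, -0.163], [0.553, -0.157], [0.578, -0.139]] [30. 22. 16.]
0.194 33 [[0.517, -0.163], [0.534, -0.156], [0.575, -0.149]] [28. 19. 14.]
0.202 39 [[0.518, -0.161], [0.55, -0.157], [0.576, -0.151]] [28. 20. 15.]
0.21 54 [[0.518, -0.17], [0.544, -0.158], [0.579, -0.151]] [37. 25. 19.]
0.218 38 [[0.521, -0.17], [0.551, -0.16], [0.574, -0.153]] [43. 29. 23.]
0.274 3 [[0.54, -0.167], [0.541, -0.16], [0.558, -0.158]] [89. 48. 26.]
0.282 23 [[0.54, -0.172], [0.549, -0.159], [0.562, -0.155]] [65. 34. 21.]
0.29 23 [[0.54, -0.172], [0.543, -0.159], [0.563, -0.154]] [61. 31. 21.]
0.298 17 [[0.54, -0.168], [0.549, -0.158], [0.564, -0.154]] [53. 27. 19.]
0.306 18 [[0.539, -0.172], [0.544, -0.156], [0.558, -0.153]] [51. 26. 18.]
0.314 22 [[0.54, -0.172], [0.545, -0.156], [0.56, -0.152]] [47. 23. 17.]
0.322 19 [[0.541, -0.171], [0.545, -0.155], [0.559, -0.151]] [42. 22. 17.]
wing 137 (array([ 549., -161.]), array([18.9, 67.1]), 79.3)
```

View pics/k3.png

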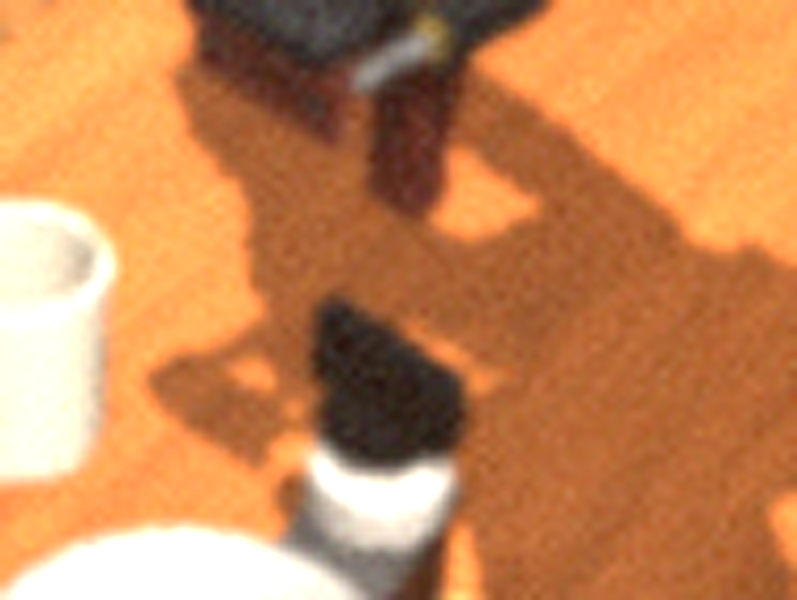

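True tips sit about 20 mm above the reported TCP, not 11 mm below it. I'll use this camera-measured offset of about +31 mm in z from here on. Next I'll open partly, descend to a reported z of 0.165, and grip.

Emit:
servo_tool([
  [0.5,0,0,0,0],
  [0.5,0,0,0,0],
  [0.5,0,0,0,0],
  [0.5,0,0,0,0],
  [0.5,0,0,0,0],
])

```text
time: 7.3
ee_pos: [0.5501, -0.1632, 0.2515]
orientation: [0.091, 0.996, 0.0, -0.001]
ft_force: [-0.3, -0.8, -0.3]
gripper_width: 0.0373
```

Emit:
servo_tool([
  [0.5,0,0,0,0],
  [0.5,0,0,3,0],
  [0.5,0,0,3,0],
  [0.5,0,0,2,0],
  [0.5,0,0,0.7,0],
])

```text
time: 7.8
ee_pos: [0.5488, -0.1627, 0.163]
orientation: [0.091, 0.996, 0.001, -0.002]
ft_force: [-2.0, 1.4, 10.0]
gripper_width: 0.0438
```

Emit:
servo_tool([
  [1,0,0,0,0],
  [1,0,0,0,0],
  [1,0,0,0,0],
  [1,0,0,0,0],
  [1,0,0,0,0],
])

```text
time: 8.3
ee_pos: [0.5512, -0.1632, 0.1661]
orientation: [0.091, 0.996, 0.0, 0.001]
ft_force: [0.8, 1.7, 2.3]
gripper_width: 0.0139
```

Emit:
servo_tool([
  [1,0,0,0.5,0],
  [1,0,0,0.5,0],
  [1,0,0,0.35,0],
  [1,0,0,0,0],
  [1,0,0,0,4],
])

```text
time: 8.8
ee_pos: [0.5521, -0.1631, 0.1618]
orientation: [0.126, 0.992, -0.001, 0.004]
ft_force: [-19.0, 13.8, 71.4]
gripper_width: 0.0139
```

Emit:
servo_tool([
  [1,0,0,0,8],
  [1,0,0,0,8],
  [1,0,0,0,8],
  [1,0,0,0,8],
  [1,0,0,0,8],
])

```text
time: 9.3
ee_pos: [0.5524, -0.1636, 0.1548]
orientation: [0.46, 0.888, 0.001, 0.003]
ft_force: [-1.9, 7.4, 20.8]
gripper_width: 0.0142
```

Run:
```python
from m import *
to(.5501,-.163,.151,95); print(r.get_obs()["moment"])
```

```text
t 9.3 pos [ 0.5524 -0.1636  0.1548] head 125.27 tilt 0.33 j [-0.41  0.37  1.63  0.    1.14 -1.02] w 0.0142 F [-1.9  7.4 20.8]
shift cm [ 0.19 -0.16  0.38] turn 30.27
[0.75320679 0.10762174 0.58077691]
```

Emit:
servo_tool([
  [1,0,0,-0.2,7],
  [1,0,0,0,7],
  [1,0,0,0,7],
  [1,0,0,0,6],
  [1,0,0,0,0],
])

```text
time: 9.8
ee_pos: [0.5522, -0.158, 0.1548]
orientation: [0.653, 0.757, 0.004, -0.001]
ft_force: [4.2, 18.6, 9.9]
gripper_width: 0.0144
```

Run:
```python
from m import *
to(.5501,-.163,.151,95); print(r.get_obs()["moment"])
p=r.capture("side");P,u,v=pts(p);c=p["image"][v,u].astype(int)
k=box(P,.50,.60,-.21,-.11,.16,.33)&(c.sum(1)<75)
for z in np.arange(.15,.25,.008):
    w=k&(abs(P[:,2]-z)<.004)
    if w.sum()>1: print(round(z,3),w.sum(),np.percentile(P[w],[5,50,95],axis=0)[:,:2].round(3).tolist())
```

```text
t 9.8 pos [ 0.5522 -0.158   0.1548] head 98.44 tilt 0.52 j [-0.41  0.37  1.63  0.01  1.14 -0.56] w 0.0144 F [ 4.2 18.6  9.9]
shift cm [-0.47 -0.29  0.37] turn 3.44
[ 3.32499959 -0.94577917  0.89212546]
0.166 8 [[0.533, -0.178], [0.536, -0.16], [0.555, -0.146]]
0.174 13 [[0.533, -0.162], [0.539, -0.144], [0.544, -0.129]]
0.182 11 [[0.538, -0.157], [0.542, -0.134], [0.55, -0.13]]
0.19 15 [[0.539, -0.146], [0.544, -0.131], [0.552, -0.128]]
0.198 19 [[0.541, -0.161], [0.548, -0.143], [0.56, -0.132]]
0.206 14 [[0.541, -0.158], [0.549, -0.145], [0.555, -0.129]]
0.214 3 [[0.556, -0.153], [0.557, -0.152], [0.559, -0.146]]
0.222 6 [[0.532, -0.166], [0.557, -0.151], [0.561, -0.147]]
0.23 7 [[0.53, -0.157], [0.558, -0.152], [0.561, -0.148]]
0.238 6 [[0.532, -0.154], [0.535, -0.151], [0.56, -0.148]]
```

Emit:
servo_tool([
  [1,0,0,0,3],
  [1,0,0,0,0],
  [0.5,0,0,0,0],
  [0.5,0,0,0,0],
  [0.5,0,0,0,0],
])

```text
time: 10.35
ee_pos: [0.5483, -0.1587, 0.1534]
orientation: [0.672, 0.741, 0.001, -0.004]
ft_force: [-3.5, 11.2, 4.3]
gripper_width: 0.0355
```

Emit:
servo_tool([
  [0.5,0,0,0,0],
  [0.5,0,0,-3,0],
  [0.5,0,0,-4,0],
  [0.5,0,0,-4,0],
  [0,0,0,-3,0],
])

```text
time: 10.85
ee_pos: [0.5508, -0.1637, 0.2962]
orientation: [0.672, 0.741, 0.0, 0.001]
ft_force: [0.6, -0.8, -0.4]
gripper_width: 0.049
```

Run:
```python
from m import *
to(.5501,-.163,.151,95)
p=r.capture("side");P,u,v=pts(p);c=p["image"][v,u].astype(int)
k=box(P,.48,.62,-.23,-.09,.18,.23)&(c.sum(1)<120);print(rect(P[k]),np.percentile(P[k][:,2],[80,90,97]))
```

```text
t 10.85 pos [ 0.5508 -0.1637  0.2962] head 95.55 tilt 0.14 j [-0.41  0.25  1.44 -0.    1.45 -0.51] w 0.049 F [ 0.6 -0.8 -0.4]
shift cm [ 0.1  -0.09 14.52] turn 0.55
(array([ 549.2, -158.8]), array([16. , 66.6]), 8.2) [0.20220827 0.20351263 0.20484297]
```

The knob stays down by itself: the wing top went from 0.217 to 0.2025 and its heading is 98.2°, pointing at the funnel. Next, move above the scoop with the fingers open.

Emit:
servo_tool([
  [0,4.39,0.62,0,0],
  [0,4.39,0.62,0,0],
  [0,4.39,0.62,0,0],
  [0,4.39,0.62,0,0],
  [0,4.39,0.62,0,0],
])

```text
time: 11.4
ee_pos: [0.5598, 0.0596, 0.2935]
orientation: [0.672, 0.74, -0.0, 0.0]
ft_force: [0.8, -0.6, 0.1]
gripper_width: 0.088
```

Emit:
servo_tool([
  [0,4.39,0.62,0,0],
  [0,4.39,0.62,0,0],
  [0,4.39,0.62,0,0],
  [0,4.39,0.62,0,0],
  [0,4.39,0.62,0,0],
])

```text
time: 11.9
ee_pos: [0.5694, 0.2812, 0.2933]
orientation: [0.672, 0.741, -0.0, 0.0]
ft_force: [0.8, 0.5, -0.1]
gripper_width: 0.0877
```

Emit:
servo_tool([
  [0,0,0,2.5,-8],
  [0,0,0,2.5,-8],
  [0,0,0,2.5,-8],
  [0,0,0,2.5,-8],
  [0,0,0,0,-8],
])

```text
time: 12.4
ee_pos: [0.5669, 0.2785, 0.1892]
orientation: [0.376, 0.927, -0.003, -0.003]
ft_force: [-0.8, 0.3, 1.0]
gripper_width: 0.0878
```

Emit:
servo_tool([
  [0,0,0,0,-8],
  [0,0,0,0,-8],
  [0,0,0,0,-8],
  [0,0,0,0,-8],
  [0,0,0,0,-8],
])

```text
time: 12.9
ee_pos: [0.5696, 0.2793, 0.1932]
orientation: [0.036, 0.999, -0.0, -0.0]
ft_force: [-0.2, -0.4, -0.4]
gripper_width: 0.0878
```

Run:
```python
from m import *
to(.570,.2795,.068,175.3)
p=r.capture("side");P,u,v=pts(p);c=p["image"][v,u].astype(int)
k=box(P,.46,.68,.18,.38,.105,.32)
for z in np.arange(.108,.30,.01):
    w=k&(abs(P[:,2]-z)<.005)
    if w.sum()>1: print(round(z,3),w.sum(),np.percentile(P[w],[5,50,95],axis=0)[:,:2].round(3).tolist(),c[w].mean(0).round())
cv2.imwrite("pics/s1.png",cv2.resize(p["image"][150:310,180:380,::-1],(750,600),interpolation=cv2.INTER_CUBIC))
```

```text
t 12.9 pos [0.5696 0.2793 0.1932] head 175.87 tilt 0.02 j [ 0.35  0.42  1.45 -0.    1.28 -1.15] w 0.0878 F [-0.2 -0.4 -0.4]
shift cm [-0.05  0.02 12.52] turn 0.57
0.108 63 [[0.505, 0.276], [0.541, 0.288], [0.618, 0.293]] [142. 109.  74.]
0.118 179 [[0.51, 0.274], [0.562, 0.283], [0.612, 0.29]] [180. 136.  84.]
0.208 4 [[0.556, 0.231], [0.561, 0.235], [0.565, 0.317]] [90. 60. 36.]
0.218 37 [[0.554, 0.232], [0.567, 0.238], [0.578, 0.333]] [68. 39. 25.]
0.228 38 [[0.554, 0.231], [0.564, 0.236], [0.581, 0.332]] [55. 30. 21.]
0.238 34 [[0.554, 0.232], [0.564, 0.281], [0.578, 0.333]] [53. 29. 21.]
0.248 33 [[0.553, 0.228], [0.561, 0.235], [0.571, 0.335]] [47. 26. 19.]
0.258 27 [[0.554, 0.23], [0.561, 0.236], [0.568, 0.335]] [47. 26. 19.]
0.268 22 [[0.554, 0.227], [0.558, 0.235], [0.576, 0.326]] [47. 30. 23.]
0.278 17 [[0.552, 0.225], [0.555, 0.233], [0.573, 0.235]] [46. 32. 26.]
0.288 13 [[0.542, 0.222], [0.563, 0.234], [0.598, 0.361]] [71. 48. 36.]
0.298 95 [[0.531, 0.212], [0.546, 0.356], [0.597, 0.362]] [65. 41. 30.]
```

View pics/s1.png

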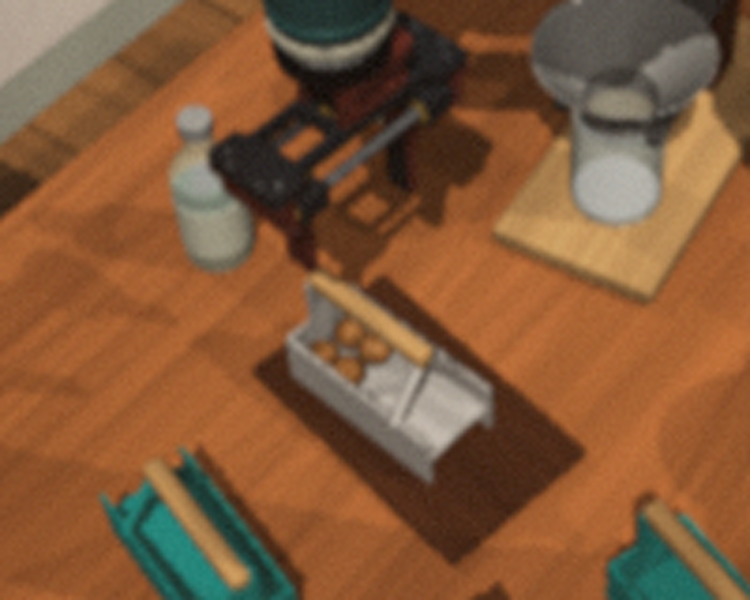

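The picture shows the scoop at crop px (385,370) with four nuts at the closed end, and the fingers straddling the handle line. The lip-end side walls reach the bottom, and I'll use that for tipping. Descend and grip.

Emit:
servo_tool([
  [0.3,0,0,4,0.5],
  [0.3,0,0,4,0],
  [0.3,0,0,3,0],
  [0.3,0,0,1.3,0],
  [0.3,0,0,0,0],
], newtons=50)

```text
time: 13.45
ee_pos: [0.5682, 0.279, 0.0687]
orientation: [0.044, 0.999, -0.001, -0.002]
ft_force: [-0.3, 0.1, 0.2]
gripper_width: 0.0615
```

Emit:
servo_tool([
  [1,0,0,0,0],
  [1,0,0,0,0],
  [1,0,0,0,0],
  [1,0,0,0,0],
  [1,0,0,0,0],
])

```text
time: 13.95
ee_pos: [0.57, 0.2798, 0.0715]
orientation: [0.043, 0.999, 0.0, 0.001]
ft_force: [0.2, -0.9, -0.2]
gripper_width: 0.0248
```

Emit:
servo_tool([
  [1,0,0,0,0],
  [1,0,0,0,0],
])

```text
time: 14.15
ee_pos: [0.5698, 0.2798, 0.0709]
orientation: [0.043, 0.999, 0.0, 0.0]
ft_force: [-0.3, 0.5, 1.5]
gripper_width: 0.016
```

Emit:
servo_tool([
  [1,0,0,-1,0],
  [1,0,0,-1.5,0],
  [1,0,0,-1.5,0],
  [1,0,0,-1,0],
  [1,0,0,0,0],
])

```text
time: 14.65
ee_pos: [0.5711, 0.2801, 0.1231]
orientation: [0.043, 0.999, 0.001, 0.002]
ft_force: [0.4, 0.1, -1.6]
gripper_width: 0.0157
```

```bash
cat >> m.py <<'E'
def pose(x,y,head,z0):
    """fit handle (tan wood) near x,y above z0: print centre, heading, pitch, and wall box"""
    for n in("side","top"):
        p=r.capture(n);P,u,v=pts(p);c=p["image"][v,u].astype(int)
        k=box(P,x-.13,x+.13,y-.13,y+.13,z0,z0+.15)&(c[:,0]-c[:,2]>50)&(c[:,0]>110)
        Q=P[k]
        if len(Q)<20: print(n,"few",len(Q)); continue
        Q=Q[np.linalg.norm(Q-np.median(Q,0),axis=1)<.09]
        m=Q.mean(0);d=np.linalg.svd(Q-m,full_matrices=False)[2][0]
        l=np.array([np.cos(np.radians(head)),np.sin(np.radians(head)),0]);d*=np.sign(d@l)
        print(n,len(Q),"c",m.round(3),"lip heading",np.degrees(np.arctan2(d[1],d[0])).round(1),"lip-down deg",-np.degrees(np.arcsin(d[2])).round(1))
E
python3 - <<'E'
from m import *
to(.57,.2795,.236,175)
pose(.57,.28,175,.13)
E
```

```text
t 14.65 pos [0.5711 0.2801 0.1231] head 175.05 tilt 0.22 j [ 0.35  0.49  1.52  0.    1.13 -1.14] w 0.0157 F [ 0.4  0.1 -1.6]
shift cm [  0.06  -0.05 -11.29] turn 0.05
side 138 c [0.536 0.286 0.167] lip heading 179.5 lip-down deg 9.7
top 75 c [0.528 0.282 0.17 ] lip heading -148.0 lip-down deg 71.7
```

Run:
```python
from m import *
p=r.capture("side");P,u,v=pts(p);c=p["image"][v,u].astype(int)
cv2.imwrite("pics/s2.png",cv2.resize(p["image"][170:310,210:370,::-1],(686,600),interpolation=cv2.INTER_CUBIC))
w=box(P,.45,.67,.30,.34,.03,.12)&(c.max(1)-c.min(1)<40)&(c.sum(1)>200)
Q=P[w]
for x in np.arange(.47,.67,.02):
    q=Q[abs(Q[:,0]-x)<.01]
    if len(q)>2: print(round(x,2),len(q),np.percentile(q[:,2],[3,97]).round(3))
```

```text
0.47 18 [0.068 0.113]
0.49 78 [0.066 0.115]
0.51 68 [0.069 0.12 ]
0.53 56 [0.067 0.116]
0.55 54 [0.065 0.113]
0.57 51 [0.067 0.115]
0.59 59 [0.063 0.115]
0.61 52 [0.065 0.114]
0.63 11 [0.069 0.116]
```

View pics/s2.png

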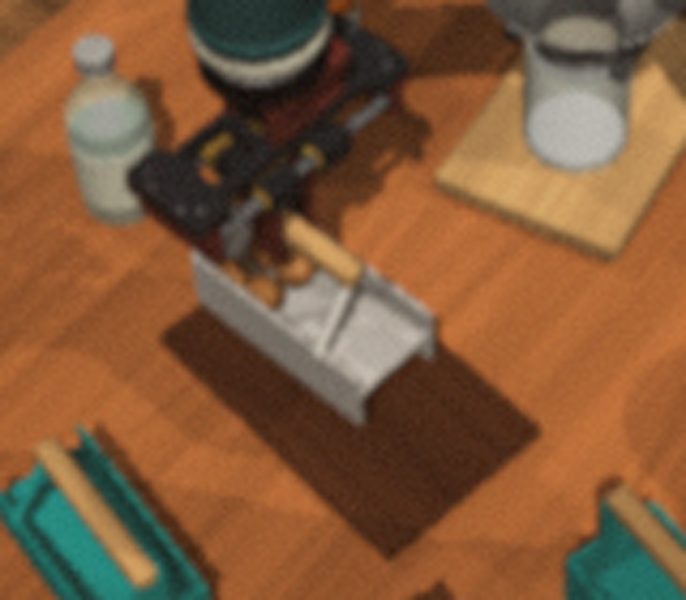

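The scoop is level in the grip, with its bottom at 0.066 and all nuts inside.

**Tipping plan:** the tool can't tilt, so I'll pivot the scoop in the pads. The lower front edges of its side walls will catch on the funnel rim while the handle moves inward and up.

Next, lift and carry to the +x/+y side of the funnel.

Emit:
servo_tool([
  [1,0,0,-1.5,0],
  [1,0,0,-3,0],
  [1,0,0,-3,0],
  [1,0,0,-2.5,0],
  [1,0,0,-1.3,0],
])

```text
time: 15.3
ee_pos: [0.5703, 0.2798, 0.2353]
orientation: [0.043, 0.999, 0.0, 0.001]
ft_force: [0.6, 0.6, -1.4]
gripper_width: 0.0158
```

Emit:
servo_tool([
  [1,-0.45,-0.66,0,0],
  [1,-0.91,-1.32,0,0],
  [1,-1.25,-1.81,0,0],
  [1,-1.25,-1.81,0,0],
  [1,-1.25,-1.81,0,0],
])

```text
time: 15.8
ee_pos: [0.6138, 0.199, 0.2312]
orientation: [0.043, 0.999, -0.001, -0.002]
ft_force: [-0.3, -0.5, -2.0]
gripper_width: 0.0158
```

Emit:
servo_tool([
  [1,-1.25,-1.81,0,0],
  [1,-1.25,-1.81,0,0],
  [1,-1.25,-1.81,0,0],
  [1,-1.25,-1.81,0,0],
  [1,-0.91,-1.32,0,0],
])

```text
time: 16.3
ee_pos: [0.6654, 0.1081, 0.2312]
orientation: [0.044, 0.999, -0.001, -0.002]
ft_force: [-0.1, 0.2, -1.4]
gripper_width: 0.0155
```

Emit:
servo_tool([
  [1,-0.45,-0.66,0,-2],
  [1,0,0,0,-6],
  [1,0,0,0,-8],
  [1,0,0,0,-8],
  [1,0,0,0,-8],
])

```text
time: 16.8
ee_pos: [0.669, 0.1037, 0.232]
orientation: [-0.236, 0.972, 0.001, -0.001]
ft_force: [-0.1, -0.7, -2.3]
gripper_width: 0.0157
```

Emit:
servo_tool([
  [1,0,0,0,-6],
  [1,0,0,0,-2],
  [1,0,0,0,0],
])

```text
time: 17.1
ee_pos: [0.669, 0.1032, 0.2321]
orientation: [-0.301, 0.954, 0.0, -0.001]
ft_force: [0.9, -0.3, -2.1]
gripper_width: 0.0156
```

Run:
```python
from m import *
to(.6708,.1044,.234,215)
for n in("side","top"):
    p=r.capture(n);P,u,v=pts(p);c=p["image"][v,u].astype(int)
    f=box(P,.40,.64,-.09,.10,.183,.198);Q=P[f]
    F=np.array([.5275,.004]);rr=np.linalg.norm(Q[:,:2]-F,axis=1);Q=Q[rr<.08]
    print(n,"rim",rect(Q))
    l=np.array([np.cos(np.radians(215)),np.sin(np.radians(215))])
    w=box(P,.5,.8,-.05,.25,.165,.245)&(c.max(1)-c.min(1)<45)&(c.sum(1)>180)
    Q=P[w];s=(Q[:,:2]-F)@l;t=(Q[:,:2]-F)@np.array([-l[1],l[0]]);ok=(s<-.077)&(abs(t)<.05);Q,s,t=Q[ok],s[ok],t[ok]
    print("scoop lip s",np.percentile(s,[95,99]).round(3),"t",np.percentile(t,[2,98]).round(3),"z",np.percentile(Q[:,2],[1,5,95]).round(3))
    if n=="side": cv2.imwrite("pics/s3.png",cv2.resize(p["image"][110:250,210:390,::-1],(771,600),interpolation=cv2.INTER_CUBIC))
```

```text
t 17.1 pos [0.669  0.1032 0.2321] head -144.96 tilt 0.14 j [ 0.05  0.45  1.29 -0.    1.4  -2.13] w 0.0156 F [ 0.9 -0.3 -2.1]
shift cm [-0.22 -0.01 -0.19] turn 0.04
side rim (array([526.4,   6.1]), array([145.3, 147.7]), 61.9)
scoop lip s [-0.085 -0.08 ] t [-0.039  0.034] z [0.174 0.179 0.226]
top rim (array([529.9, -43.4]), array([133.5,  50.1]), 0.7)
scoop lip s [-0.09  -0.081] t [-0.035  0.035] z [0.181 0.186 0.227]
```

View pics/s3.png

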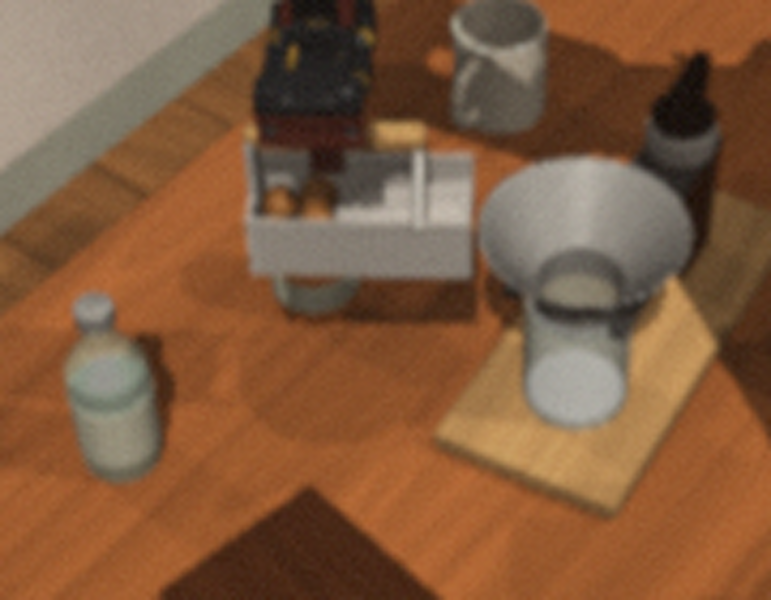

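Emit:
servo_tool([
  [1,0,0,0,0],
  [1,0.5,0,0,0],
  [1,0.5,0,0,0],
  [1,0.75,0,-0.7,0],
  [1,0.8,0,-0.7,0],
], newtons=8)

```text
time: 17.7
ee_pos: [0.648, 0.0892, 0.2482]
orientation: [-0.301, 0.954, 0.0, -0.0]
ft_force: [0.1, -0.3, -1.9]
gripper_width: 0.0164
```

```bash
cat >> m.py <<'E'
def tip(img=None,head=215):
    F=np.array([.5275,.004]);l=np.array([np.cos(np.radians(head)),np.sin(np.radians(head))])
    p=r.capture("side");P,u,v=pts(p);c=p["image"][v,u].astype(int)
    s=(P[:,:2]-F)@l;t=(P[:,:2]-F)@np.array([-l[1],l[0]])
    # near-side wall outer face: |t|~.035 facing camera
    near=np.sign(t[np.argmin(np.linalg.norm(P-[.6,.3,.2],axis=1))])
    w=(abs(t*near-.035)<.008)&(s<-.035)&(s>-.27)&(P[:,2]>.12)&(P[:,2]<.36)&(c.max(1)-c.min(1)<45)&(c.sum(1)>180)
    Q=np.c_[s[w],P[w][:,2]]*1000
    print("side wall",w.sum(),cv2.minAreaRect(Q.astype(np.float32)))
    if img: cv2.imwrite("pics/"+img,cv2.resize(p["image"][110:250,210:390,::-1],(771,600),interpolation=cv2.INTER_CUBIC))
    return p
E
python3 - <<'E'
from m import *
to(.6708,.1044,.234,215)
tip("t1.png")
E
```

```text
t 17.7 pos [0.648  0.0892 0.2482] head -144.96 tilt 0.02 j [ 0.03  0.41  1.33  0.    1.41 -2.15] w 0.0164 F [ 0.1 -0.3 -1.9]
shift cm [-2.74 -0.06  1.42] turn 0.04
side wall 715 ((-119.41477966308594, 214.70516967773438), (75.4831771850586, 186.59231567382812), 77.28435516357422)
```

Emit:
servo_tool([
  [1,0.9,0,-0.65,0],
  [1,0.95,0,-0.57,0],
  [1,1.0,0,-0.48,0],
  [1,1.05,0,-0.4,0],
])

```text
time: 18.15
ee_pos: [0.6166, 0.0666, 0.2698]
orientation: [-0.301, 0.954, -0.0, 0.001]
ft_force: [2.0, 1.5, 0.1]
gripper_width: 0.0158
```

Run:
```python
from m import *
to(.6708,.1044,.234,215)
tip("t2.png")
```

```text
t 18.15 pos [0.6166 0.0666 0.2698] head -144.95 tilt 0.1 j [-0.    0.34  1.38  0.    1.42 -2.19] w 0.0158 F [2.  1.5 0.1]
shift cm [-6.6  -0.02  3.59] turn 0.05
side wall 764 ((-105.87545013427734, 233.56048583984375), (67.55956268310547, 188.35328674316406), 62.176631927490234)
```

View pics/t2.png

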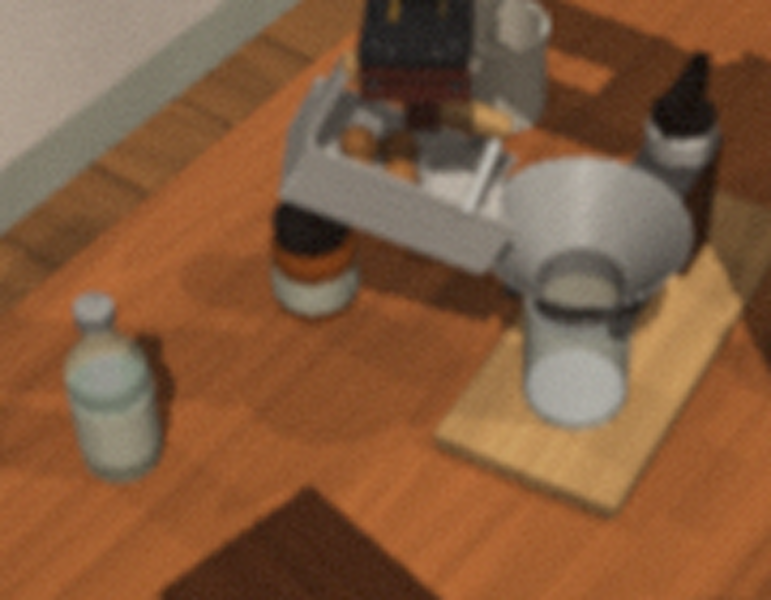

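Tipping works: the side wall is about 28° lip-down, the lip at px (500,200) is inside the funnel rim at px (600,230), and the nuts are beginning to move. Tip further.

Emit:
servo_tool([
  [1,1.05,0,-0.35,0],
  [1,1.05,0,-0.25,0],
  [1,0.6,0,-0.1,0],
  [1,0,0,0,0],
  [1,0,0,0,0],
])

```text
time: 18.7
ee_pos: [0.5941, 0.0512, 0.2754]
orientation: [-0.301, 0.954, 0.0, -0.0]
ft_force: [-0.1, 0.4, -0.3]
gripper_width: 0.016
```

Emit:
servo_tool([
  [1,0,0,0,0],
  [1,0,0,0,0],
  [1,0,0,0,0],
  [1,0,0,0,0],
  [1,0,0,0,0],
])

```text
time: 19.2
ee_pos: [0.5946, 0.0515, 0.2755]
orientation: [-0.301, 0.954, 0.0, -0.0]
ft_force: [-0.1, 0.1, -1.1]
gripper_width: 0.016
```

Run:
```python
from m import *
to(.6708,.1044,.234,215)
p=tip("t3.png")
for d in r.cut_out("nut0",p)[:6]:
    Q=pts(p,d["mask"])[0]; print(round(d["score"],2),np.round(d["uv"]),d["mask"].sum(),np.median(Q,0).round(3) if len(Q) else "")
```

```text
t 19.2 pos [0.5946 0.0515 0.2755] head -144.95 tilt 0.02 j [-0.03  0.3   1.42  0.    1.42 -2.21] w 0.016 F [-0.1  0.1 -1.1]
shift cm [-9.28 -0.05  4.15] turn 0.05
side wall 773 ((-94.14485168457031, 240.64161682128906), (70.64039611816406, 195.3821563720703), 47.894432067871094)
```

View pics/t3.png

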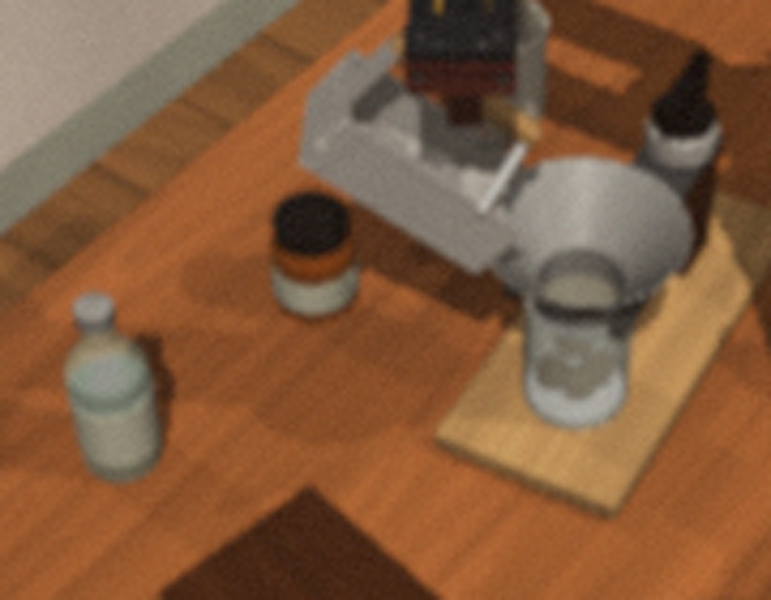

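The scoop is empty and tipped about 42°. The nuts lie in the jar at px (575,370), with none on the counter. Back off and return to the board.

Emit:
servo_tool([
  [1,-1,0,-0.3,0],
  [1,-2,0,-0.3,0],
  [1,-2,0,0,0],
  [1,-2,0,0,0],
  [1,-2.1,0,0,0],
], newtons=25)

```text
time: 19.8
ee_pos: [0.6704, 0.1047, 0.2819]
orientation: [-0.301, 0.954, 0.0, 0.0]
ft_force: [0.4, -1.0, -0.9]
gripper_width: 0.0159
```

Emit:
servo_tool([
  [1,0,0,0,8],
  [1,0,0,0,8],
  [1,0,0,0,8],
  [1,0,0,0,8],
  [1,0,0,0,8],
])

```text
time: 20.3
ee_pos: [0.6698, 0.1042, 0.2817]
orientation: [0.046, 0.999, 0.0, 0.0]
ft_force: [-0.0, 0.5, -1.4]
gripper_width: 0.0159
```

Emit:
servo_tool([
  [1,1.14,1.67,0,0],
  [1,2.28,3.34,0,0],
  [1,2.28,3.34,0,0],
  [1,2.28,3.34,0,0],
  [1,2.28,3.34,0,0],
])

```text
time: 20.8
ee_pos: [0.5785, 0.2649, 0.2819]
orientation: [0.041, 0.999, 0.0, 0.0]
ft_force: [0.2, -0.1, -2.4]
gripper_width: 0.0154
```

Emit:
servo_tool([
  [1,1.14,1.67,0,0],
  [1,0,0,2,0],
  [1,0,0,2,0],
  [1,0,0,2,0],
  [1,0,0,2,0],
])

```text
time: 21.3
ee_pos: [0.5694, 0.2815, 0.2013]
orientation: [0.041, 0.999, 0.0, 0.0]
ft_force: [-0.3, 1.1, -1.3]
gripper_width: 0.016
```

Run:
```python
from m import *
to(.5698,.2798,.0715,175)
p=r.capture("side");P,u,v=pts(p);c=p["image"][v,u].astype(int)
w=box(P,.45,.72,.18,.36,.02,.30)&(c.max(1)-c.min(1)<40)&(c.sum(1)>200);Q=P[w]
for x in np.arange(.47,.71,.02):
    q=Q[abs(Q[:,0]-x)<.01]
    if len(q)>3: print(round(x,2),len(q),np.percentile(q[:,2],[3,97]).round(3),np.percentile(q[:,1],[3,97]).round(3))
```

```text
t 21.3 pos [0.5694 0.2815 0.2013] head 175.28 tilt 0.05 j [ 0.35  0.41  1.44  0.    1.29 -1.14] w 0.016 F [-0.3  1.1 -1.3]
shift cm [-0.06 -0.18 12.98] turn 0.28
0.53 42 [0.137 0.198] [0.25 0.32]
0.55 231 [0.126 0.211] [0.251 0.319]
0.57 177 [0.116 0.228] [0.262 0.318]
0.59 199 [0.139 0.193] [0.259 0.317]
0.61 151 [0.158 0.207] [0.267 0.315]
0.63 90 [0.17  0.208] [0.256 0.313]
0.65 36 [0.177 0.209] [0.255 0.312]
0.67 14 [0.19  0.211] [0.307 0.31 ]
```

Emit:
servo_tool([
  [1,3,0,0,0],
  [1,3,0,0,0],
  [1,3,0,2,0],
  [1,0,0,3,0],
  [1,0,0,2.5,0],
])

```text
time: 21.85
ee_pos: [0.4792, 0.289, 0.127]
orientation: [0.041, 0.999, 0.001, 0.0]
ft_force: [0.1, 0.4, -1.7]
gripper_width: 0.0159
```

Emit:
servo_tool([
  [1,0,0,1.5,0],
  [1,0,0,0.4,0],
  [1,0,0,0,0],
  [1,0,0,0,0],
], newtons=6)

```text
time: 22.25
ee_pos: [0.4806, 0.2884, 0.1085]
orientation: [0.043, 0.999, 0.0, 0.0]
ft_force: [0.6, -0.1, -1.3]
gripper_width: 0.0161
```

```bash
cat >> m.py <<'E'
def low():
    p=r.capture("side");P,u,v=pts(p);c=p["image"][v,u].astype(int)
    w=box(P,.38,.72,.295,.36,.018,.30)&(c.max(1)-c.min(1)<40)&(c.sum(1)>200);Q=P[w]
    for x in np.arange(.40,.71,.02):
        q=Q[abs(Q[:,0]-x)<.01]
        if len(q)>3: print(round(x,2),len(q),np.percentile(q[:,2],[3,97]).round(3),end=" ")
    print()
    return p
E
python3 - <<'E'
from m import *
to(.5698,.2798,.0715,175)
low()
E
```

```text
t 22.25 pos [0.4806 0.2884 0.1085] head 175.12 tilt 0.06 j [ 0.42  0.41  1.71  0.    1.03 -1.07] w 0.0161 F [ 0.6 -0.1 -1.3]
shift cm [-8.96 -0.11  3.71] turn 0.12
0.44 25 [0.052 0.115] 0.46 142 [0.034 0.226] 0.48 105 [0.024 0.135] 0.5 100 [0.034 0.101] 0.52 62 [0.05  0.106] 0.54 36 [0.065 0.105] 0.56 25 [0.06  0.105] 0.58 12 [0.099 0.114]
```

Emit:
servo_tool([
  [1,0,0,0.4,0],
  [1,-1.2,0,0.3,0],
  [1,-1.2,0,0.35,0],
  [1,-1.15,0,0.4,0],
  [1,0,0,0,0],
], newtons=5)

```text
time: 22.8
ee_pos: [0.5186, 0.2849, 0.0934]
orientation: [0.044, 0.999, 0.001, 0.002]
ft_force: [2.1, -0.0, 5.0]
gripper_width: 0.0158
```

Run:
```python
from m import *
to(.5698,.2798,.0715,175)
p=low()
cv2.imwrite("pics/b1.png",cv2.resize(p["image"][170:310,210:370,::-1],(686,600),interpolation=cv2.INTER_CUBIC))
```

```text
t 22.8 pos [0.5186 0.2849 0.0934] head 175.0 tilt 0.19 j [ 0.39  0.47  1.65 -0.    1.02 -1.1 ] w 0.0158 F [ 2.1 -0.   5. ]
shift cm [-5.14 -0.06  2.2 ] turn 0.0
0.46 36 [0.039 0.109] 0.48 136 [0.021 0.106] 0.5 118 [0.029 0.298] 0.52 85 [0.034 0.205] 0.54 70 [0.039 0.092] 0.56 48 [0.032 0.09 ] 0.58 32 [0.054 0.09 ] 0.6 24 [0.061 0.088]
```

View pics/b1.png

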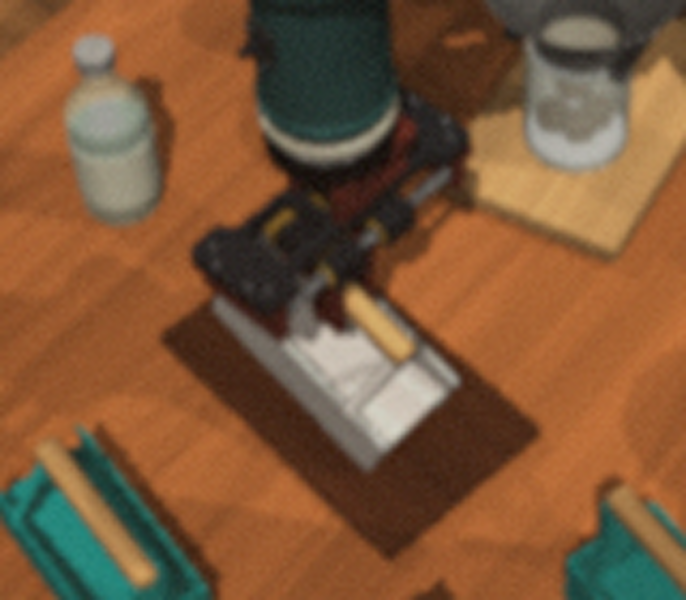

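It's leveling, now about 18° and on the board, with force 5 N. The nuts are seen in the jar at px (575,100). Continue the arc down.

Emit:
servo_tool([
  [1,-1.0,0,0.5,0],
  [1,-1.0,0,0.55,0],
  [1,-0.95,0,0.6,0],
  [1,-0.5,0,0.4,0],
  [1,-0.2,0,0.25,0],
])

```text
time: 23.35
ee_pos: [0.5523, 0.2813, 0.0693]
orientation: [0.043, 0.999, -0.0, -0.0]
ft_force: [0.8, -0.4, 1.7]
gripper_width: 0.0158
```

Run:
```python
from m import *
to(.5698,.2798,.0715,175)
p=low()
```

```text
t 23.35 pos [0.5523 0.2813 0.0693] head 175.02 tilt 0.05 j [ 0.36  0.53  1.6   0.    1.01 -1.12] w 0.0158 F [ 0.8 -0.4  1.7]
shift cm [-1.76  0.   -0.22] turn 0.02
0.48 85 [0.021 0.065] 0.5 105 [0.023 0.094] 0.52 114 [0.024 0.298] 0.54 117 [0.025 0.296] 0.56 70 [0.02  0.294] 0.58 47 [0.02 0.14] 0.6 35 [0.021 0.06 ] 0.62 19 [0.021 0.06 ]
```

Level on the board. Release and lift.

Emit:
servo_tool([
  [0.5,0,0,0,0],
  [0.5,0,0,0,0],
  [0.5,0,0,0,0],
  [0.3,0,0,0,0],
  [0.3,0,0,0,0],
])

```text
time: 23.9
ee_pos: [0.5518, 0.2816, 0.0703]
orientation: [0.043, 0.999, 0.0, -0.0]
ft_force: [0.5, 0.8, 0.3]
gripper_width: 0.0527
```

Emit:
servo_tool([
  [0.3,0,0,-1,0],
  [0.3,0,0,-3,0],
  [0.3,0,0,-4,0],
  [0.3,0,0,-4,0],
  [0.3,0,0,-4,0],
])

```text
time: 24.4
ee_pos: [0.5518, 0.2814, 0.2326]
orientation: [0.043, 0.999, 0.0, 0.0]
ft_force: [1.0, -0.4, -0.6]
gripper_width: 0.0613
```

Emit:
servo_tool([
  [0.3,0,4,-2,0],
  [0.3,0,4,0,0],
  [0.3,0,4,0,0],
  [0.3,0,4,0,0],
  [0.3,0,4,0,0],
])

```text
time: 24.9
ee_pos: [0.5692, 0.4823, 0.2514]
orientation: [0.043, 0.999, 0.0, 0.0]
ft_force: [1.5, 0.4, 1.0]
gripper_width: 0.0614
```

Run:
```python
from m import *
to(.5698,.2798,.0715,175)
im=[]
for n in("side","top"):
    p=r.capture(n);P,u,v=pts(p);c=p["image"][v,u].astype(int)
    h=box(P,.40,.70,.18,.38,.108,.125); print(n,"handle",h.sum(),rect(P[h]),np.percentile(P[h][:,2],[5,50,95]).round(3))
    w=box(P,.40,.70,.18,.38,.05,.07); print("walls",w.sum(),rect(P[w]))
    k=box(P,.48,.62,-.23,-.09,.18,.23)&(c.sum(1)<120);print("wing",k.sum(),rect(P[k]) if k.sum()>5 else"",np.percentile(P[k][:,2],[80,97]) if k.sum()>5 else "")
    for t in("nut0","honey","syrup","mug"):
        for d in r.cut_out(t,p)[:5]:
            Q=pts(p,d["mask"])[0];print(t,round(d["score"],2),np.round(d["uv"]),d["mask"].sum(),np.median(Q,0).round(3) if len(Q) else"")
    im.append(p["image"][:,:,::-1])
cv2.imwrite("pics/f.png",np.hstack([cv2.resize(im[0][145:235,310:390],(400,450),interpolation=cv2.INTER_CUBIC),cv2.resize(im[1][100:260,230:372],(400,450),interpolation=cv2.INTER_CUBIC)]))
```

```text
t 24.9 pos [0.5692 0.4823 0.2514] head 175.04 tilt 0.05 j [ 0.61  0.55  1.09  0.    1.51 -0.87] w 0.0614 F [1.5 0.4 1. ]
shift cm [ -1.8  -20.18  17.98] turn 0.04
side handle 227 (array([556. , 281.7]), array([ 18.3, 119.3]), 85.3) [0.11  0.115 0.119]
walls 259 (array([542.3, 282.3]), array([ 73.2, 153.3]), 85.6)
wing 85 (array([ 547.3, -155.3]), array([14.8, 60.6]), 4.6) [0.20220916 0.20513714]
honey 0.82 [284. 164.] 489 [0.746 0.044 0.062]
syrup 0.51 [240. 208.] 199 [0.752 0.246 0.054]
syrup 0.48 [330. 136.] 123 [ 0.751 -0.219  0.023]
top handle 226 (array([557.6, 279. ]), array([ 18.4, 119.6]), 83.7) [0.109 0.115 0.12 ]
walls 179 (array([543.2, 280.4]), array([ 72.7, 149.5]), 84.0)
wing 123 (array([ 550.1, -161.4]), array([14.6, 62.3]), 9.8) [0.20203496 0.20665202]
nut0 0.62 [354. 200.] 44 [0.542 0.014 0.049]
nut0 0.55 [361. 209.] 34 [ 0.518 -0.011  0.051]
nut0 0.48 [360. 203.] 63 [ 0.538 -0.007  0.066]
honey 0.7 [345. 130.] 519 [0.751 0.03  0.081]
honey 0.64 [268. 200.] 1267 [0.545 0.276 0.039]
syrup 0.63 [282. 124.] 477 [0.758 0.237 0.106]
syrup 0.52 [361. 210.] 40 [ 0.518 -0.008  0.051]
mug 0.65 [438. 126.] 890 [ 0.784 -0.25   0.042]
```

View pics/f.png

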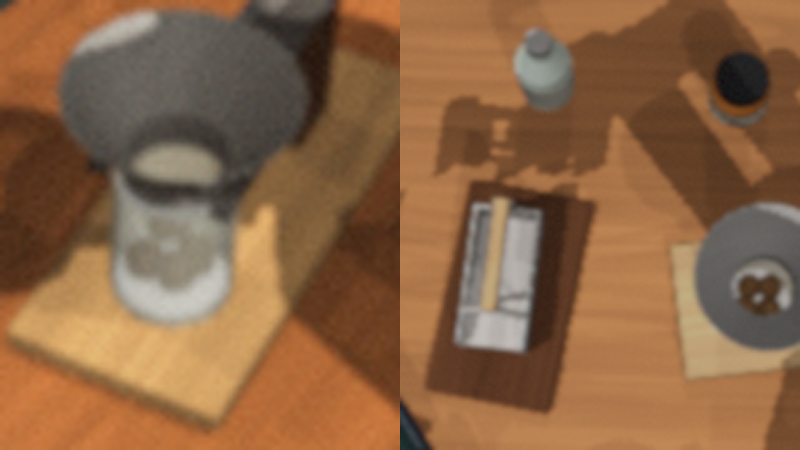

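The final view shows the scoop upright and empty on its board at px (500,280). The nuts are clustered on the jar floor, seen through the funnel neck at px (760,293), with none on the table. The wing is still down.

```bash
python3 -c "
from station import r
print(r.close_job())"
```

```text
the job is handed in; nothing more can be done
None
```

The job is done and handed in at about 25 s on the robot's clock.

**What I did**
- **Knob:** I pushed it down and turned it clockwise to its stop, so it stays down by itself.
- **Walnuts:** I gripped the scoop by its handle, caught the lower front edges of its side walls on the funnel rim, and let it pivot in the pads to about 42°, so the nuts ran into the jar.
- **Scoop:** I levelled it against the board, let go, and moved the arm clear.

**Last checks**
- **Knob:** The wing top is at 0.203 m, against about 0.217 m at the start. Its heading measured 98° right after release, where 98° is the stop. The last, partly shadowed view read 95–100°.
- **Scoop:** It stands upright on the board, about 7 mm from where it started, with the handle top at 0.115 m, and it is empty.
- **Walnuts:** They are clustered on the jar floor. The network separated only three of the four, but none are visible in the scoop, the funnel or on the table.
- **Bystanders:** The honey jar, bottle and mug have not moved beyond measurement noise.

**What disagreed or went wrong**
- **Fingertip height:** The cameras put the fingertips about 30 mm higher than the reported tool position implied. Because of this my first attempt at the knob closed above the wing and briefly pressed it down about 13 mm with under 6 N. I corrected for the offset after that.
- **Knob press force:** The wrist force reached at least 71 N while pressing the knob, against the 120 N limit. That was at the fingers, not the gripper's body.

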